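Rock the angle gauge on the stud pin until its pointer hangs on the mark

TASK

Take the angle gauge out of its wooden stand, keep it upright and lower its blade into the groove of the stud until the middle of its foot rests on the steel pin there. Only then rock the gauge on the pin, along the groove, until its swinging pointer settles on the middle of the mark, the dark clip on the dial's lower rim, and finish while still gripping it there, pressed lightly on the pin, so that a colleague can take off the angle: do not let go. Leave the other things on the bench where they are.

Things in the scene. Friction and masses are not known exactly. Their poses are not given: they have to be found in the camera images.
- gauge_grip (a point): Centre of the angle gauge's wooden grip block on its top (14 mm thick along x, 40 mm wide along y, 38 mm tall), 184 mm above the blade's foot. z runs up the gauge, y along the blade's width, x straight out of the dial's face (pointer side), which looks towards the far side of the bench (+x) within 25 degrees. It starts upright, its blade 38 mm deep in the stand.
- gauge_foot (a point): Middle of the blade's flat foot (the gauge's lowest edge), same axes as gauge_grip. The blade is free for 60 mm from the foot up to the dial's lower rim. While rocked on the pin the foot drags on it and can turn the gauge a little in a weak grip: grip firmly and press lightly.
- gauge: Angle gauge, 0.22 to 0.36 kg: flat steel blade (5 mm thick, 40 mm wide), above it a round white dial plate (110 mm across, 4 mm thick, centre 115 mm above the foot), grip block on top. Origin at the middle of the foot, axes as gauge_grip.
- pointer (a joint): Swinging pointer, a dark steel needle with a round bob on the dial's face, hung on the dial's centre, tip 43 mm from it. Angle about the gauge's x axis: 0 points to the foot, positive towards the gauge's +y. It swings to hang plumb and settles in about 2 s: when the gauge's top leans towards its +y by some angle, the joint reads plus that angle.
- pointer_tip (a point): Tip of the pointer; its z runs from the tip up to the dial's centre.
- mark (a joint): Mark, a dark steel clip on the dial's lower rim, 6 mm wide, reaching from 40 to 62 mm from the dial's centre. Angle about the gauge's x axis, counted like the pointer's: the pointer is on the mark when both read alike. It is set between 0.18 and 0.34 (towards the gauge's +y), and stays there.
- mark_tip (a point): Middle of the mark, 51 mm from the dial's centre; its z runs from it to the dial's centre.
- stand: Wooden stand of the gauge, fixed: 70 x 90 x 50 mm block (x, y, z) with a slot in its top, 8 mm by 43 mm, long along y, 38 mm deep. Origin at the centre of its underside.
- stud: Timber stud offcut screwed to the bench: 54 mm wide (x), 140 mm long (y), 62 mm tall. A groove 10 mm wide runs along its whole length (y) mid-top, open at both ends, its uneven floor 14 to 18 mm above the bench. Brackets reach 25 mm beyond each end. Yaw within 0.4 rad. Origin at the centre of its underside.
- pin_top (a point): Top of the round steel pin (12 mm thick, along the stud's x) across the groove, 15 mm from the stud's middle towards its +y. The point lies mid-groove, 32 mm above the bench, 30 mm below the stud's top; the pin's ends stand out 10 mm from the stud's sides. Axes as the stud's; with the blade in the groove the gauge's y lies along the stud's y.
- tumbler: Bystander: clear glass tumbler, 72 mm wide, 85 mm tall. Origin at its underside.
- offcut: Bystander: loose joist offcut, 90 x 45 x 38 mm. Origin at its underside.
- frit_jar: Bystander: closed glass jar, 64 mm wide, 85 mm tall. Origin at its underside.
- paddle: Bystander: wooden paddle lying flat. Origin at its underside.
- spanner: Bystander: steel spanner lying flat. Origin at its underside.
- scriber: Bystander: dark steel scriber stand, foot 50 x 90 x 12 mm with two flat uprights, 162 mm tall. Origin at its underside.
- weight: Bystander: steel cylinder, 44 mm wide, 45 mm tall. Origin at its underside.
Things that resemble listed ones, but are neither listed nor needed, are in the scene too. Of the things like the gauge, leave any that is green; of the rest the larger one is meant.

How it is judged (in metres and radians):
On the way:
1. the blade stands upright (within 0.1 rad) in the groove, the middle of its foot on the pin (x of gauge_foot in the frame of pin_top between -0.005 and 0.005 m and y of gauge_foot in the frame of pin_top between -0.015 and 0.015 m and z of gauge_foot in the frame of pin_top between -0.008 and 0.004 m and contact force between gauge and stud above 0.5 N and angle between gauge_foot's own z axis and vertical below 0.1 rad), for 0.2 s.
At the end, for the whole second after the job is handed in: The gauge is still gripped and still, its foot on the pin in the groove (middle of the foot within 18 mm of the pin along the groove, 5 mm across, no more than 4 mm above it), pressed with 0.5 to 25 N, and the pointer, hanging plumb, is within 0.07 rad of the middle of the mark (x of gauge_foot in the frame of pin_top between -0.005 and 0.005 m and y of gauge_foot in the frame of pin_top between -0.018 and 0.018 m and z of gauge_foot in the frame of pin_top between -0.008 and 0.004 m and contact force between gauge and stud between 0.5 and 25 N and angle between the z axis of pointer_tip and the z axis of mark_tip, either way round below 0.07 rad and angle between pointer_tip's own z axis and vertical below 0.06 rad and contact force between the fingers and gauge above 2 N and angular speed of gauge below 0.1 rad/s); the arm keeps its last pose, push and grip.
It fails at once if another thing on the bench was shifted by more than 30 mm (distance of any of tumbler, offcut, frit_jar, paddle, spanner, scriber, weight from where it was at the start of the episode above 0.03 m).
It also fails if it takes over 54 s, if anything falls off the work surface, if the arm or the gripper's body presses on something with over 40 N, if the wrist force passes 120 N, or if a joint passes its speed limit or range.

ROBOT

A 6-joint arm with a two-finger parallel gripper is mounted at the origin on the work surface. World frame = base frame: x ahead of the robot, y to its left, z up, the work surface at z = 0. Lengths are in m, angles in degrees, forces in N, time in s.
With the tool pointing down it reaches from about 0.4 to 0.825 m from the base axis. Payload 7 kg.
Tool frame: the origin (TCP) lies at the very end of the fingers, on their centre line; the grasp point (between the pads) lies 19 mm behind it (ctrl.grip_point_offset is the distance from the TCP to the grasp point, in m); x points along the fingers, z is the direction in which the jaws open and shut, and the axes are right-handed (so a half turn about x gives the same grasp; the last joint's range is limited). The gripper opens to 88 mm and grips with 3 to 60 N. Pads are 19 mm wide; open, the fingers measure 130 mm over their backs; the gripper's body (78 mm by 193 mm) begins 47 mm behind the grasp point.
Start: joints at [-58.379, 20.546, 0.682, 0, -70.136, -16.507], TCP at [0.176, -0.652, 0.227] pointing down, gripper open.
Joint ranges: [-176.03, 176.03], [-82.01, 121.73], [-58.28, 71.71], [-173.87, 95.51], [-174.79, -0.11], [-173.66, 173.66]. Speed limits (degrees/s): [136.94, 136.94, 172.46, 180, 180, 180].

INTERFACE

Orientations are given as [roll, pitch, yaw] about the fixed x, y, z axes, in that order (R = Rz(yaw) Ry(pitch) Rx(roll)).
In Python, from plant import get_obs, snapshot, calibration, close_job, ctrl gives the robot as it stands.
- The arm moves only by the tool move_arm, never from a script. Its argument "commands" is a list that holds one entry, the list of rows, each a list of 4 numbers: the shift along the tool's x, y, z in cm, then the turn about the tool's x in rad. In form: [[[dx, dy, dz, spin], ...]]. A call has 1 to 8 rows; each row shifts and turns the commanded pose from where the row before left it, along the tool's axes as they then stand; what a row does not reach is not made up. A row lasts 1/10 s, in which the tool goes at most 50 mm and 8.59 degrees, less where a joint would pass 70% of its speed; a pose out of reach is approached as far as the arm can. A call with a gripper value outside its range is refused whole. "jaw" is the finger opening in cm, from 0 to 8.76, set as the call begins (left out, the last holds). The fingers move at their own pace and stop on an object; the grip force is fixed at half the most. Time passes only in rows, so rows that do not move let the fingers close. It gives the time, the measured TCP pose, the force and the opening at its end, in the units of the state.
- get_obs(): the state, without advancing time (a new reading comes with each control period).
- snapshot(name): name is "scene" or "top"; returns (picture, depth): 384x512x3 uint8, red, green, blue; 384x512 float32, m along the optical axis (not along the pixel's ray), 0 where there is no reading.
- calibration(name): a dict with "mtx" (3x3 intrinsics, pixels), "T" (4x4, takes a point from camera to world coordinates). Camera axes: x right, y up, looking along -z (the intrinsics and any distortion apply to the point x, -y, -z); pixel columns grow to the right and rows downward; lengths in m; the calibration is good to about 2 mm. A picture is of the moment at which its call begins. calibration takes no time and is no camera call.
- close_job(): hands the job in, once; it reports no verdict.
The state is a dict: "clock": time; "joint_pos": joint angles; "qvel": joint speeds; "tau": joint torques, N m; "tool_pos": TCP position; "orientation": TCP orientation; "force": force on the tool from outside, world axes, zero at the start; "moment": the same for the moment, N m; "opening": finger opening in m.
Only numpy, scipy, OpenCV 4.12 (cv2) and the standard library are available. Lean on these libraries where they do the work, as an engineer would, in place of code of your own. Each camera call takes 0.05 s, during which the arm holds its last target. There are 200 camera calls.

## Working session

There is one attempt and no reset: what is moved stays moved. The work goes in short steps, Python scripts to look and compute and a tool call to move; the robot and the scene stay as the last step left them, time stands still between calls to the robot, and variables do not carry over. Pictures are saved under pics/ and viewed, about 8 in all and at most 12, crops included, and the job is handed in when it is done.

Besides the shell and the picture viewer there is one more tool, called after "Emit:" in YAML: its name, and indented under it one key for each argument. move_arm: Moves the arm, as the interface text tells. Its arguments: {"type":"object","properties":{"commands":{"type":"array"},"jaw":{"type":"number"}},"required":["commands"]}

```bash
ls; mkdir -p pics; cat > h.py <<'E'
import numpy as np, cv2
from plant import get_obs, snapshot, calibration, close_job, ctrl
def shot(n,tag):
    p,d=snapshot(n); cv2.imwrite(f'pics/{tag}.png',p[:,:,::-1]); np.savez(f'pics/{tag}.npz',p=p,d=d); return p,d
def pts(n,uv,depth):
    c=calibration(n);K=c['mtx'];T=c['T'];uv=np.atleast_2d(uv).astype(float)
    x=(uv[:,0]-K[0,2])/K[0,0];y=(uv[:,1]-K[1,2])/K[1,1];d=np.asarray(depth)
    return (T@np.stack([x*d,-y*d,-d*np.ones_like(x),np.ones_like(x)]))[:3].T
def ray(n,uv,z):
    T=calibration(n)['T'];o=T[:3,3];p=pts(n,uv,np.ones(len(np.atleast_2d(uv))));r=p-o
    return o+r*((z-o[2])/r[:,2])[:,None]
E
python3 - <<'E'
from h import *
for n in('scene','top'):
    p,d=shot(n,n+'0');c=calibration(n);print(c)
a=[cv2.imread(f'pics/{n}0.png') for n in('scene','top')]
for n,i in zip(('scene','top'),a): cv2.imwrite(f'pics/{n}0b.png',cv2.resize(i,(800,600),interpolation=cv2.INTER_CUBIC))
print(get_obs())
E
```

```text
pics
{'mtx': array([[431.2283357 ,   0.        , 255.64725791],
       [  0.        , 431.2283357 , 188.59878011],
       [  0.        ,   0.        ,   1.        ]]), 'T': array([[-0.6610583 , -0.53757001,  0.52346959,  1.12348932],
       [ 0.75033319, -0.47493425,  0.45982341,  0.49991336],
       [ 0.00142637,  0.69674669,  0.71731584,  0.94750599],
       [ 0.        ,  0.        ,  0.        ,  1.        ]])}
{'mtx': array([[391.62927447,   0.        , 258.82012114],
       [  0.        , 391.62927447, 190.32492237],
       [  0.        ,   0.        ,   1.        ]]), 'T': array([[ 2.93291589e-02,  9.98155083e-01, -5.31623085e-02,
         4.82177658e-01],
       [-9.99562293e-01,  2.90811953e-02, -5.43201504e-03,
         4.30390884e-04],
       [-3.87596995e-03,  5.32983554e-02,  9.98571110e-01,
         1.25755100e+00],
       [ 0.00000000e+00,  0.00000000e+00,  0.00000000e+00,
         1.00000000e+00]])}
{'clock': 0.1, 'joint_pos': array([-5.83794906e+01,  2.05873571e+01,  6.40240229e-01, -1.82041753e-02,
       -7.01348766e+01, -1.65072078e+01]), 'qvel': array([ 0.00143376, -0.11336802,  0.15708623, -0.0406425 ,  0.04570331,
        0.04612018]), 'tau': array([-2.33376806e-03, -5.84163594e+01,  2.93748862e+01,  7.01525465e+00,
        1.01779494e-02, -6.72638180e-05]), 'tool_pos': array([ 0.17586626, -0.65124944,  0.22572385]), 'orientation': array([  4.71888748,  89.91623903, 109.82599099]), 'force': array([0.11314935, 0.3467097 , 0.01205154]), 'moment': array([0.0039993 , 0.00809994, 0.01877222]), 'opening': 0.08793893020676734}
```

View pics/scene0b.png

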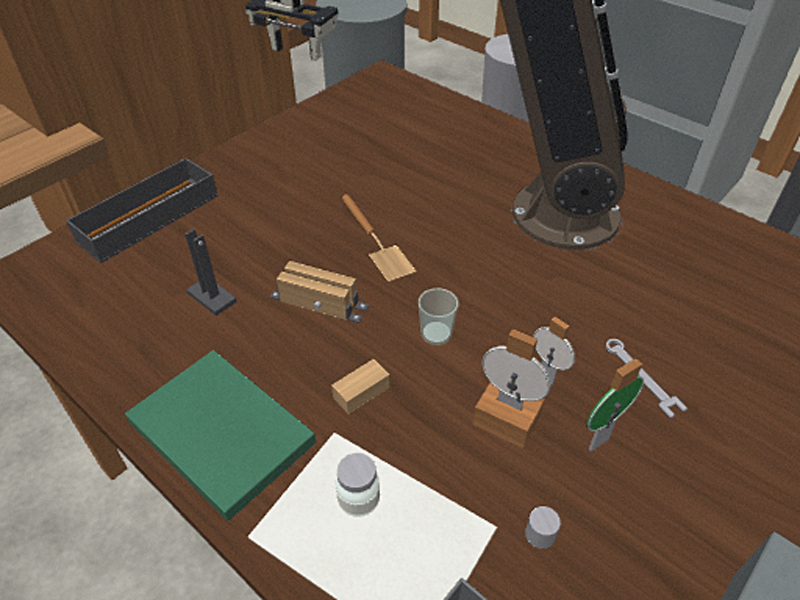

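View pics/top0b.png

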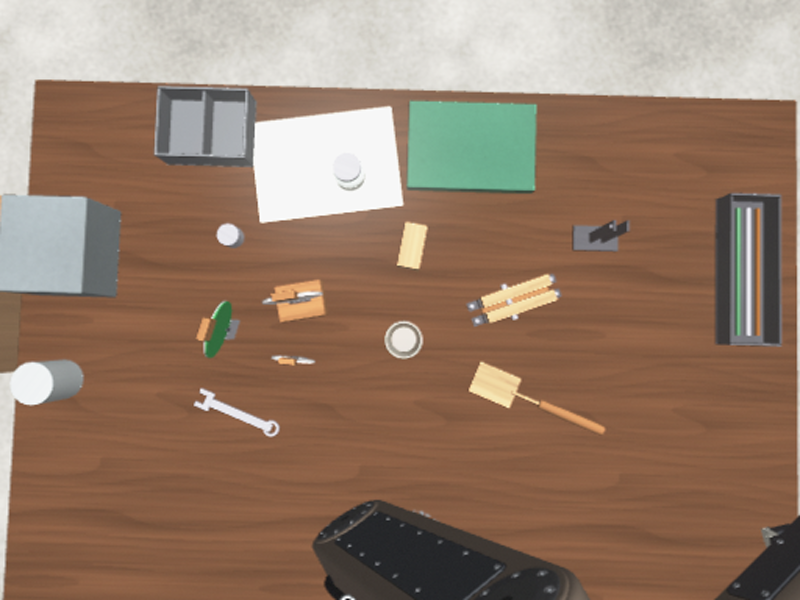

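Scene view (800-scale pixels): candidates for the gauge are the large white one in the wooden stand (515,370), a smaller white one (553,348) and a green one (615,405). By the description it is the one in the stand. The stud is at (317,290), with its pin end at (318,303). Next I'll check this in a close crop and measure.

```bash
python3 - <<'E'
from h import *
a=cv2.imread('pics/scene0.png');b=cv2.imread('pics/top0.png')
c1=cv2.resize(a[200:290,295:375],(400,450),interpolation=cv2.INTER_CUBIC)
c2=cv2.resize(b[165:220,150:230],(400,275),interpolation=cv2.INTER_CUBIC)
c3=cv2.resize(b[165:215,290:370],(400,250),interpolation=cv2.INTER_CUBIC)
im=np.zeros((600,800,3),np.uint8);im[:450,:400]=c1;im[:275,400:]=c2;im[275:525,400:]=c3
cv2.imwrite('pics/crop1.png',im)
# heights in top view
for n in('top','scene'):
    z=np.load(f'pics/{n}0.npz');p,d=z['p'],z['d'];v,u=np.mgrid[:384,:512]
    P=pts(n,np.c_[u.ravel(),v.ravel()],d.ravel()).reshape(384,512,3)
    hsv=cv2.cvtColor(p,cv2.COLOR_RGB2HSV)
    for nm,lo,hi,zr in(('gauge top',(0,0,0),(180,255,255),(.198,.235)),):
        m=(P[...,2]>zr[0])&(P[...,2]<zr[1])&(P[...,0]>.3)&(P[...,0]<.8)&(abs(P[...,1])<.4)
        k,l,s,c=cv2.connectedComponentsWithStats(m.astype(np.uint8))
        for i in range(1,k):
            if s[i,4]>8: q=P[l==i];print(n,nm,s[i],np.median(q,0),q.min(0),q.max(0))
    m=(P[...,2]>.052)&(P[...,2]<.072)&(P[...,0]>.35)&(P[...,0]<.6)&(P[...,1]<-.1)&(P[...,1]>-.35)
    k,l,s,c=cv2.connectedComponentsWithStats(m.astype(np.uint8))
    for i in range(1,k):
        if s[i,4]>30: q=P[l==i];print(n,'stud',s[i],q.mean(0),cv2.minAreaRect(q[:,:2].astype(np.float32)*1000))
E
```

```text
top gauge top [173 186  16   7  88] [0.5350379  0.2150553  0.21440854] [0.52665196 0.19546758 0.19800481] [0.54423092 0.23613057 0.21838854]
top gauge top [125 203   9  16  81] [0.47261878 0.35294786 0.20253911] [0.45360657 0.34384729 0.19801708] [0.49401426 0.36432292 0.20649539]
top stud [307 176  46  21 332] [ 0.56548388 -0.20842196  0.06152634] ((565.7862548828125, -209.2042236328125), (21.85232162475586, 139.5779571533203), 20.721717834472656)
top stud [311 186  45  21 332] [ 0.53565812 -0.21997249  0.06137767] ((535.8850708007812, -220.3992156982422), (21.986852645874023, 139.9990692138672), 20.63202667236328)
scene gauge top [325 211  19  15 176] [0.53881391 0.21834967 0.21362052] [0.52671794 0.19676384 0.1980386 ] [0.54597299 0.23732126 0.21874962]
scene gauge top [394 229  17  13 109] [0.47511099 0.35587181 0.20350074] [0.45244051 0.34480655 0.19815841] [0.49398541 0.36614199 0.20710181]
scene stud [177 167  51  26 709] [ 0.5515884  -0.21119184  0.06096626] ((550.4560546875, -215.3343963623047), (59.18586730957031, 143.01791381835938), 19.433372497558594)
```

View pics/crop1.png

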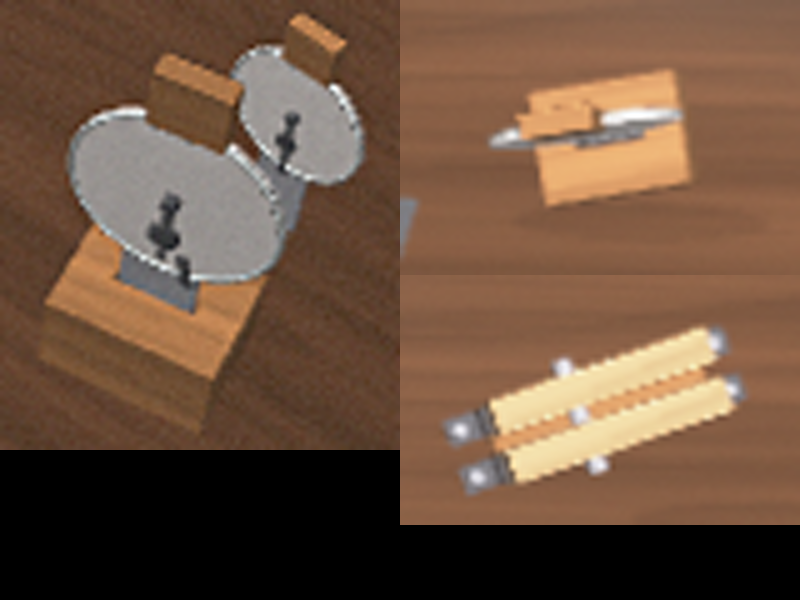

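The crop confirms the choice: the gauge in the stand is larger than the second white one. Its grip block is at crop (195,100), and the clip (185,270) sits right of the pointer tip, towards +y. The pin shows in the groove at crop (578,413).

```bash
python3 - <<'E'
from h import *
n='top'
z=np.load('pics/top0.npz');p,d=z['p'],z['d'];v,u=np.mgrid[:384,:512]
P=pts(n,np.c_[u.ravel(),v.ravel()],d.ravel()).reshape(384,512,3)
print('pin',ray(n,[[325.6,192.6]],.032))
# protruding pin ends (crop 563,368 and 598,465)
print('pin ends',ray(n,[[290+163/5,165+93/5],[290+198/5,165+190/5]],.028))
hsv=cv2.cvtColor(p,cv2.COLOR_RGB2HSV)
m=(P[...,2]>.04)&(P[...,2]<.056)&(P[...,0]>.45)&(P[...,0]<.62)&(P[...,1]>.12)&(P[...,1]<.28)
q=P[m];print('stand',len(q),q.mean(0),cv2.minAreaRect(q[:,:2].astype(np.float32)*1000))
m=(P[...,2]>.205)&(hsv[...,1]>90)&(P[...,0]>.45)&(P[...,0]<.62)&(P[...,1]>.12)&(P[...,1]<.28)
q=P[m];w=ray(n,np.c_[u[m],v[m]],.215)
print('block',len(q),q.mean(0),w.mean(0),cv2.minAreaRect(w[:,:2].astype(np.float32)*1000))
# scene dial plane
z=np.load('pics/scene0.npz');p,d=z['p'],z['d'];P=pts('scene',np.c_[u.ravel(),v.ravel()],d.ravel()).reshape(384,512,3)
m=(P[...,2]>.08)&(P[...,2]<.16)&(abs(P[...,0]-.54)<.03)&(abs(P[...,1]-.215)<.06)
q=P[m];c=q.mean(0);nv=np.linalg.svd(q-c)[2][2];print('dial',len(q),c,nv,np.degrees(np.arctan2(nv[1],nv[0])))
hs=cv2.cvtColor(p,cv2.COLOR_RGB2HSV)
m=(P[...,2]>.175)&(P[...,2]<.22)&(abs(P[...,0]-.54)<.03)&(abs(P[...,1]-.215)<.06)&(hs[...,1]>90)
q=P[m]
for zz in(.175,.19,.205,.212): 
  s=q[(q[:,2]>zz)&(q[:,2]<zz+.012)];print(zz,len(s),s.mean(0),s.min(0),s.max(0))
E
```

```text
pin [[ 0.54638296 -0.20209942  0.032     ]]
pin ends [[ 0.57464922 -0.19276189  0.028     ]
 [ 0.51430791 -0.21595403  0.028     ]]
stand 490 [0.5317504  0.21160756 0.04975643] ((534.6635131835938, 215.77496337890625), (70.1178207397461, 90.6561508178711), 11.126626014709473)
block 84 [0.5353819  0.21470297 0.21422615] [0.53534236 0.21454686 0.215     ] ((535.2567749023438, 214.50355529785156), (14.525739669799805, 40.75419998168945), 11.152970314025879)
dial 861 [0.53599205 0.21801819 0.12306354] [-0.98148883 -0.19149906 -0.00279179] -168.95967611109216
0.175 35 [0.54064485 0.21929287 0.18314156] [0.52756097 0.19994848 0.17886381] [0.54450045 0.2373842  0.18651603]
0.19 63 [0.54041086 0.22020735 0.19606593] [0.52564601 0.19862744 0.1900785 ] [0.54695505 0.23673251 0.20173804]
0.205 127 [0.53747463 0.21768273 0.21306727] [0.52671794 0.19676384 0.20508333] [0.54597299 0.23732126 0.21692991]
0.212 101 [0.53638489 0.21706484 0.21517247] [0.52671794 0.19676384 0.21205622] [0.54597299 0.23717493 0.21874962]
```

```bash
cat >> h.py <<'E'
from scipy.spatial.transform import Rotation as Ro
def go(target,yaw):
    """target TCP xyz; yaw = heading (deg) of jaw axis; prints tool-frame shift cm (before the spin) and spin"""
    o=get_obs();R=Ro.from_euler('xyz',o['orientation'],degrees=True).as_matrix()
    w=np.array([np.cos(np.radians(yaw)),np.sin(np.radians(yaw)),0])
    y,z=R[:,1],R[:,2]; s=np.arctan2(-(w@y),w@z); s=(s+np.pi/2)%np.pi-np.pi/2
    print('t',o['clock'],'tcp',o['tool_pos'].round(4),'x',R[:,0].round(3),'z',z.round(3),'open',o['opening'].round(4),'F',o['force'].round(2))
    print('shift cm',((R.T@(np.array(target)-o['tool_pos']))*100).round(2),'spin',round(s,3),'j',o['joint_pos'].round(1))
E
python3 - <<'E'
from h import *
go([.5,-.38,.26],11.1);go([.535,.215,.25],11.1)
E
```

```text
Traceback (most recent call last):
  File "h.py", line 18, in go
    print('t',o['clock'],'tcp',o['tool_pos'].round(4),'x',R[:,0].round(3),'z',z.round(3),'open',o['opening'].round(4),'F',o['force'].round(2))
                                                                                                ^^^^^^^^^^^^^^^^^^
AttributeError: 'float' object has no attribute 'round'
```

```bash
sed -i "s/o\['opening'\].round(4)/round(o['opening'],4)/" h.py
python3 - <<'E'
from h import *
go([.5,-.38,.26],11.1);go([.535,.215,.25],11.1)
E
```

```text
t 0.1 tcp [ 0.1759 -0.6512  0.2257] x [-0.     0.001 -1.   ] z [-0.261  0.965  0.001] open 0.0879 F [0.11 0.35 0.01]
shift cm [ -3.41 -38.36  17.74] spin -1.501 j [-58.4  20.6   0.6  -0.  -70.1 -16.5]
t 0.1 tcp [ 0.1759 -0.6512  0.2257] x [-0.     0.001 -1.   ] z [-0.261  0.965  0.001] open 0.0879 F [0.11 0.35 0.01]
shift cm [ -2.33 -57.25  74.27] spin -1.501 j [-58.4  20.6   0.6  -0.  -70.1 -16.5]
```

Emit:
move_arm:
  commands:
    - [[-0.5,-3.5,1.6,0],[-0.5,-3.5,1.6,0],[-0.5,-3.5,1.6,0],[-0.5,-3.5,1.6,0],[-0.5,-3.5,1.6,0],[-0.5,-3.5,1.6,0],[-0.5,-3.5,1.6,0],[-0.5,-3.5,1.6,0]]
  jaw: 4.5

```text
clock: 0.9
tool_pos: [0.4138, -0.4537, 0.2665]
orientation: [29.2, 90.0, 134.3]
force: [0.4, -0.2, -0.5]
opening: 0.0448
```

Emit:
move_arm:
  commands:
    - [[0,-2.0,4,0],[0,-2.0,4,0],[0,-2.0,4,0],[0,-2.0,4,0],[0,-2,4,0],[0,-2,4,0],[0,-2,4,0],[0,-2,4,0]]

```text
clock: 1.7
tool_pos: [0.4837, -0.1026, 0.2665]
orientation: [-25.4, 90.0, 79.7]
force: [1.0, -0.1, 0.1]
opening: 0.045
```

Emit:
move_arm:
  commands:
    - [[0,0,0,-0.14],[0,0,0,-0.14],[0,0,0,-0.14],[0,0,0,-0.14],[0,0,0,-0.14],[0,0,0,-0.14],[0,0,0,-0.14],[0,0,0,-0.14]]

```text
clock: 2.5
tool_pos: [0.4837, -0.1044, 0.2662]
orientation: [3.4, 90.0, 173.0]
force: [-0.4, 0.2, 0.5]
opening: 0.0452
```

```bash
python3 - <<'E'
from h import *
go([.535,.215,.25],11.1)
E
```

```text
t 2.5 tcp [ 0.4837 -0.1044  0.2662] x [-0.001  0.    -1.   ] z [-0.984  0.18   0.001] open 0.0452 F [-0.37  0.22  0.54]
shift cm [  1.62 -32.34   0.71] spin -0.375 j [ 10.6   1.9 -17.8  -0.  -70.4 -21. ]
```

Emit:
move_arm:
  commands:
    - [[0,-4.0,0.1,0],[0,-4.0,0.1,0],[0,-4.0,0.1,0],[0,-4.0,0.1,0],[0,-4.0,0.1,0],[0,-4.0,0.1,0],[0,-4.0,0.1,0],[0,-4.0,0,0]]

```text
clock: 3.3
tool_pos: [0.5363, 0.2129, 0.2664]
orientation: [29.7, 90.0, -161.0]
force: [0.6, -0.6, 0.2]
opening: 0.0451
```

Emit:
move_arm:
  commands:
    - [[0,0,0,-0.125],[0,0,0,-0.125],[0,0,0,-0.125],[0,0,0,0],[0,0,0,0]]

```text
clock: 3.8
tool_pos: [0.5364, 0.2112, 0.2663]
orientation: [18.9, 90.0, -150.6]
force: [0.4, -0.1, -0.1]
opening: 0.0452
```

```bash
python3 - <<'E'
from h import *
go([.535,.215,.177],11.1)
E
```

```text
t 3.8 tcp [0.5364 0.2112 0.2663] x [-0. -0. -1.] z [-0.983 -0.183  0.   ] open 0.0452 F [ 0.43 -0.11 -0.08]
shift cm [ 8.93 -0.4   0.07] spin -0.009 j [ 40.9  10.   -8.5  -0.  -71.5 -30.4]
```

Emit:
move_arm:
  commands:
    - [[1,-0.4,0.1,-0.009],[1.5,0,0,0],[1.5,0,0,0],[1.5,0,0,0],[1.5,0,0,0],[1.6,0,0,0],[0,0,0,0],[0,0,0,0]]

```text
clock: 4.6
tool_pos: [0.5347, 0.2149, 0.1804]
orientation: [44.1, 90.0, -124.7]
force: [-0.6, 0.3, 0.5]
opening: 0.045
```

Emit:
move_arm:
  commands:
    - [[0,0,0,0],[0,0,0,0],[0,0,0,0],[0,0,0,0],[0,0,0,0],[0,0,0,0]]
  jaw: 0.5

```text
clock: 5.2
tool_pos: [0.5345, 0.2149, 0.1808]
orientation: [14.5, 90.0, -154.2]
force: [-2.7, -0.4, 4.9]
opening: 0.0137
```

```bash
python3 - <<'E'
from h import *
go([.535,.215,.177],11.1)
E
```

```text
t 5.2 tcp [0.5345 0.2149 0.1808] x [-0.001 -0.    -1.   ] z [-0.981 -0.196  0.001] open 0.0137 F [-2.75 -0.41  4.91]
shift cm [ 0.38 -0.   -0.06] spin 0.003 j [ 41.3  13.3 -15.8  -0.  -60.9 -30.1]
```

Emit:
move_arm:
  commands:
    - [[-0.7,0,0,0],[-1,0,0,0],[-1,0,0,0],[-1,0,0,0],[-1.5,0,0,0],[-2,0,0,0],[-2,0,0,0],[-1.5,0,0,0]]

```text
clock: 6.0
tool_pos: [0.5354, 0.2153, 0.29]
orientation: [-160.8, 89.8, 30.5]
force: [0.5, -0.0, -3.3]
opening: 0.0139
```

Emit:
move_arm:
  commands:
    - [[-0.5,0,0,0],[0,0,0,0],[0,0,0,0]]

```text
clock: 6.3
tool_pos: [0.5345, 0.215, 0.2919]
orientation: [0.4, 90.0, -168.3]
force: [-0.6, -0.5, -3.2]
opening: 0.014
```

```bash
python3 - <<'E'
from h import *
go([.5458,-.2012,.285],20.7)
shot('scene','lift')
a=cv2.imread('pics/lift.png');cv2.imwrite('pics/liftc.png',cv2.resize(a[150:290,270:410],(600,600),interpolation=cv2.INTER_CUBIC))
E
```

```text
t 6.3 tcp [0.5345 0.215  0.2919] x [-0.001 -0.    -1.   ] z [-0.981 -0.196  0.001] open 0.014 F [-0.58 -0.53 -3.25]
shift cm [ 0.7  41.03  7.03] spin -0.164 j [ 41.3   9.2  -6.1  -0.  -74.7 -30.1]
```

View pics/liftc.png

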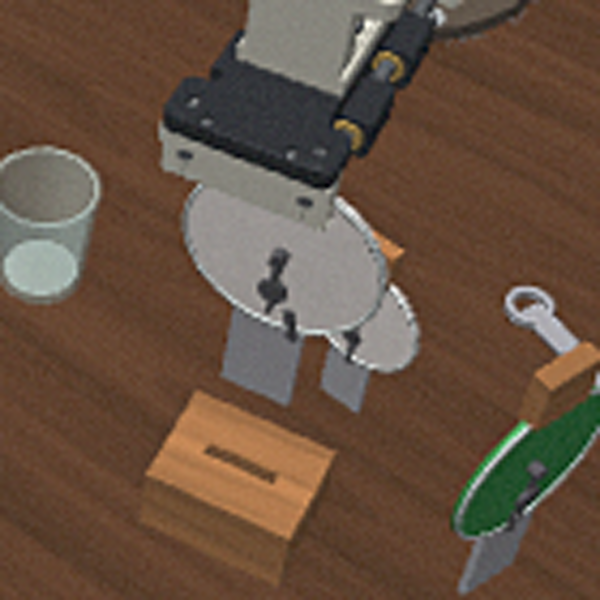

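The gauge is out of the slot, upright, at crop (280,300), and its clip (290,325) is right of the pointer tip. Now carrying it to the stud.

Emit:
move_arm:
  commands:
    - [[0,0.8,0.1,0],[0,1.6,0.3,0],[0,2.4,0.4,0],[0,3,0.5,0],[0,3,0.5,0],[0,3,0.5,0],[0,3,0.5,0],[0,3,0.5,0]]

```text
clock: 7.15
tool_pos: [0.5406, 0.012, 0.2925]
orientation: [34.3, 90.0, -134.4]
force: [0.5, -0.3, -2.2]
opening: 0.014
```

Emit:
move_arm:
  commands:
    - [[0,3,0.5,0],[0,3,0.5,0],[0,3,0.5,0],[0,3,0.5,0],[0,3,0.5,0],[0,3,0.5,0],[0,2,0.3,0],[0,1,0.2,0]]

```text
clock: 7.95
tool_pos: [0.547, -0.2009, 0.2921]
orientation: [2.6, 89.9, -166.2]
force: [-0.2, 0.5, -1.9]
opening: 0.0138
```

Emit:
move_arm:
  commands:
    - [[0,0.5,0,-0.05],[0,0,0,-0.06],[0,0,0,-0.05],[0,0,0,0],[0,0,0,0],[0,0,0,0]]

```text
clock: 8.55
tool_pos: [0.5488, -0.2033, 0.2926]
orientation: [-60.7, 90.0, 139.7]
force: [0.6, -0.4, -2.3]
opening: 0.0138
```

```bash
python3 - <<'E'
from h import *
go([.5458,-.2012,.26],20.7)
for n in('scene','top'):
    p,d=shot(n,'over_'+n);v,u=np.mgrid[:384,:512]
    P=pts(n,np.c_[u.ravel(),v.ravel()],d.ravel()).reshape(384,512,3)
    o=get_obs()['tool_pos'];hs=cv2.cvtColor(p,cv2.COLOR_RGB2HSV)
    r=np.hypot(P[...,0]-o[0],P[...,1]-o[1])
    for a,b,nm in((.125,.172,'blade'),(.19,.28,'dial')):
        m=(P[...,2]>a)&(P[...,2]<b)&(r<.065)
        q=P[m]
        if len(q)>20:
            c=q.mean(0);nv=np.linalg.svd(q-c)[2][2];nv*=np.sign(nv[0]);print(n,nm,len(q),c,nv.round(3),np.degrees(np.arctan2(nv[1],nv[0])),q.min(0),q.max(0))
    if n=='scene': a=p[:,:,::-1]
b=cv2.imread('pics/over_top.png')
im=np.zeros((600,800,3),np.uint8);im[:,:400]=cv2.resize(a[60:210,140:240],(400,600),interpolation=cv2.INTER_CUBIC)
im[:400,400:]=cv2.resize(b[150:230,290:370],(400,400),interpolation=cv2.INTER_CUBIC);cv2.imwrite('pics/over.png',im)
E
```

```text
t 8.55 tcp [ 0.5488 -0.2033  0.2926] x [-0.  0. -1.] z [-0.937 -0.349  0.   ] open 0.0138 F [ 0.56 -0.37 -2.34]
shift cm [ 3.26 -0.3   0.21] spin -0.005 j [ -1.2  10.1  -5.   -0.  -74.9  21.6]
scene blade 165 [ 0.55049515 -0.19961941  0.14826706] [ 0.93   0.368 -0.011] 21.575975012288893 [ 0.53962506 -0.22003176  0.12532527] [ 0.5592249  -0.18113862  0.17184811]
scene dial 880 [ 0.55084175 -0.19940339  0.23782273] [0.938 0.348 0.007] 20.33828033232927 [ 0.52758397 -0.25161334  0.19008821] [ 0.57251176 -0.14777448  0.27977613]Traceback (most recent call last):
  File "<stdin>", line 15, in <module>
TypeError: 'float' object is not subscriptable
```

Emit:
move_arm:
  commands:
    - [[0,-0.2,0.27,-0.005],[0.7,0,0,0],[1,0,0,0],[1,0,0,0],[1,0,0,0],[1,0,0,0],[0.7,0,0,0],[0,0,0,0]]

```text
clock: 9.45
tool_pos: [0.5451, -0.2022, 0.2371]
orientation: [-29.1, 89.9, 171.6]
force: [-1.0, 0.2, -3.0]
opening: 0.0141
```

```bash
python3 - <<'E'
from h import *
go([.5452,-.2014,.201],20.7)
p,d=shot('scene','near')
a=cv2.imread('pics/near.png');cv2.imwrite('pics/nearc.png',cv2.resize(a[110:220,160:250],(491,600),interpolation=cv2.INTER_CUBIC))
E
```

```text
t 9.45 tcp [ 0.5451 -0.2022  0.2371] x [-0.002  0.    -1.   ] z [-0.935 -0.354  0.002] open 0.0141 F [-0.99  0.2  -2.96]
shift cm [ 3.61 -0.07 -0.04] spin 0.001 j [ -1.1  11.5 -10.5  -0.  -68.2  21.8]
```

View pics/nearc.png

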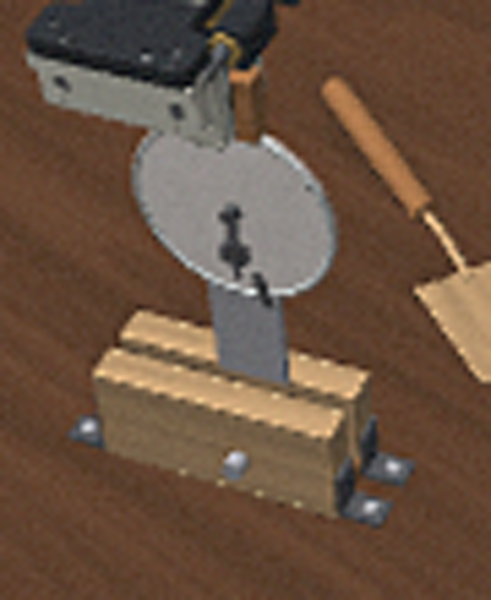

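The blade hangs over the groove (foot near crop (255,380)) and the pin end is below it at (235,463). I'll ease it in while watching the force.

Emit:
move_arm:
  commands:
    - [[0.3,0,0,0],[0.3,0,0,0],[0.3,0,0,0],[0.3,0,0,0],[0,0,0,0],[0,0,0,0]]

```text
clock: 10.1
tool_pos: [0.5457, -0.2024, 0.2265]
orientation: [10.0, 90.0, -149.3]
force: [-0.5, -0.1, -2.7]
opening: 0.0143
```

Emit:
move_arm:
  commands:
    - [[0.4,0,0,0],[0.4,0,0,0],[0.4,0,0,0],[0.4,0,0,0],[0.2,0,0,0],[0,0,0,0]]

```text
clock: 10.7
tool_pos: [0.5455, -0.2023, 0.2081]
orientation: [-28.6, 90.0, 172.1]
force: [-0.3, 0.7, -2.0]
opening: 0.0139
```

Emit:
move_arm:
  commands:
    - [[0.2,0,0,0],[0.2,0,0,0],[0.15,0,0,0],[0,0,0,0]]

```text
clock: 11.1
tool_pos: [0.5456, -0.2023, 0.2028]
orientation: [-37.2, 90.0, 163.5]
force: [0.7, 0.2, -2.5]
opening: 0.0134
```

Emit:
move_arm:
  commands:
    - [[0.1,0,0,0],[0.1,0,0,0],[0,0,0,0]]

```text
clock: 11.4
tool_pos: [0.5457, -0.2023, 0.201]
orientation: [-12.8, 90.0, -172.1]
force: [0.0, -0.1, -2.6]
opening: 0.0138
```

Emit:
move_arm:
  commands:
    - [[0.1,0,0,0],[0.1,0,0,0],[0,0,0,0]]

```text
clock: 11.7
tool_pos: [0.5462, -0.2026, 0.2005]
orientation: [127.2, 89.9, -32.0]
force: [-2.2, 0.7, 6.9]
opening: 0.0137
```

Emit:
move_arm:
  commands:
    - [[0.05,0,0,0],[0,0,0,0],[0,0,0,0],[0,0,0,0]]

```text
clock: 12.1
tool_pos: [0.5463, -0.2027, 0.2004]
orientation: [129.1, 89.9, -30.1]
force: [-2.2, 1.5, 7.9]
opening: 0.014
```

```bash
cat >> h.py <<'E'
def look(tag):
    o=get_obs();t=o['tool_pos'];p,d=shot('scene',tag);v,u=np.mgrid[:384,:512]
    P=pts('scene',np.c_[u.ravel(),v.ravel()],d.ravel()).reshape(384,512,3)
    X=np.array([.935,.353,0]);Y=np.array([-.353,.935,0]);pin=np.array([.5458,-.2012,.032])
    Q=(P-pin)@np.c_[X,Y,[0,0,1]]           # stud-aligned coordinates from the pin
    hs=cv2.cvtColor(p,cv2.COLOR_RGB2HSV)
    g=(abs(Q[...,0])<.012)&(abs(Q[...,1])<.13)&(Q[...,2]>.033)&(Q[...,2]<.2)&(hs[...,1]<70)
    E=[]
    for z in np.arange(.036,.056,.002):
        y=Q[g&(abs(Q[...,2]-z)<.0015)][:,1]
        if len(y)>5:E.append((z,(y.min()+y.max())/2,y.max()-y.min()))
    E=np.array(E);f=np.polyfit(E[:,0],E[:,1],1);print('blade mid y at foot mm',f[1]*1000,'lean',f[0],'width',E[:,2].mean())
    # dial: disc rim fit from its pixels
    D=g&(Q[...,2]>.062);c=cv2.minEnclosingCircle((Q[D][:,1:]*1000).astype(np.float32));print('dial yz',c)
    print('tool rel pin (stud axes)',((t-pin)@np.c_[X,Y,[0,0,1]]).round(4),'F',o['force'].round(2),'t',o['clock'])
    return p,Q
E
python3 - <<'E'
from h import *
look('onpin')
E
```

```text
blade mid y at foot mm 7.674414464767465 lean -0.14184297708516644 width 0.03445157763927813
dial yz ((1.3773516416549683, 120.42060089111328), 60.379150390625)
tool rel pin (stud axes) [-1.000e-04 -1.600e-03  1.684e-01] F [-2.2   1.52  7.93] t 12.1
```

```bash
cat >> h.py <<'E'
def rect(p,out,x0=.0025,pin=np.array([.5458,-.2012,.032])):
    """image of the gauge's plane: 3 px/mm, col=300+3*y, row=590-3*z from pin (mm)"""
    X=np.array([.935,.353,0]);Y=np.array([-.353,.935,0]);c=calibration('scene')
    yz=np.array([[-60,0],[60,0],[60,190],[-60,190]])/1000.
    W=pin+X*x0+yz[:,:1]*Y+yz[:,1:]*np.array([0,0,1]);T=np.linalg.inv(c['T']);C=(T[:3,:3]@W.T).T+T[:3,3]
    uv=np.c_[C[:,0]/-C[:,2],-C[:,1]/-C[:,2]]@c['mtx'][:2,:2].T+c['mtx'][:2,2]
    H=cv2.getPerspectiveTransform(uv.astype(np.float32),(np.c_[300+3000*yz[:,0],590-3000*yz[:,1]]).astype(np.float32))
    r=cv2.warpPerspective(p,H,(600,600),flags=cv2.INTER_CUBIC);cv2.imwrite(out,r[:,:,::-1]);return r
E
python3 - <<'E'
from h import *
rect(np.load('pics/onpin.npz')['p'],'pics/onpin_r.png')
E
```

```text
(no output)
```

View pics/onpin_r.png

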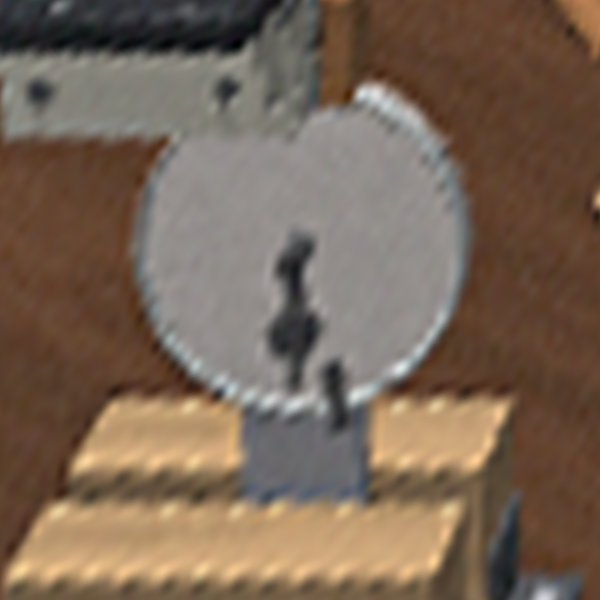

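The gauge is on the pin and upright. In the rectified view the dial centre is about (302,245), the blade edges are vertical with their middle at about 306, and the clip is at (335,393), roughly 0.21 to 0.25 rad. Tool tilt can't be commanded, so I'll rock it by moving the grip along +y while the foot stays on the pin, letting the gauge pivot about the jaw axis.

Emit:
move_arm:
  commands:
    - [[0.15,0,0,0],[0,0,0,0],[0,-0.2,0,0],[0,-0.3,0,0],[0,-0.3,0,0],[0,0,0,0],[0,0,0,0]]

```text
clock: 12.85
tool_pos: [0.544, -0.1962, 0.2001]
orientation: [118.1, 89.7, -41.1]
force: [-2.4, -1.7, 12.7]
opening: 0.0139
```

```bash
cat >> h.py <<'E'
def meas(tag):
    p,Q=look(tag);r=rect(p,f'pics/{tag}_r.png')
    hs=cv2.cvtColor(r,cv2.COLOR_RGB2HSV);k=((hs[...,1]<70)&(hs[...,2]>80)).astype(np.uint8);k[500:]=0
    k=cv2.morphologyEx(k,cv2.MORPH_OPEN,np.ones((5,5)));mid=[]
    for row in range(430,490,4):
        c=np.flatnonzero(k[row]);
        if len(c): mid.append((row,c.min(),c.max()))
    mid=np.array(mid);print('blade cols',mid[0],mid[-1],'lean L/R',[round(-np.polyfit(mid[:,0],mid[:,i],1)[0],3) for i in(1,2)])
    rim=[]
    for row in range(170,390,10):
        c=np.flatnonzero(k[row]);c=c[(c>50)&(c<560)]
        if len(c): rim.append((row,c.min(),c.max()))
    rim=np.array(rim,float);pt=np.r_[rim[:,[1,0]],rim[:,[2,0]]]
    for _ in range(3):
        A=np.c_[2*pt,np.ones(len(pt))];s=np.linalg.lstsq(A,(pt**2).sum(1),rcond=None)[0];R=np.sqrt(s[2]+s[0]**2+s[1]**2);e=abs(np.hypot(*(pt-s[:2]).T)-R);pt=pt[e<max(3,1.5*np.median(e))]
    print('dial centre px',s[:2].round(1),'R',R.round(1),'y,z mm',((s[0]-300)/3).round(1),((590-s[1])/3).round(1))
E
python3 - <<'E'
from h import *
meas('rock1')
E
```

```text
blade mid y at foot mm -3.1476807821138353 lean 0.12912604416304338 width 0.032833808915049695
dial yz ((2.9544970989227295, 129.57913208007812), 70.04558563232422)
tool rel pin (stud axes) [1.000e-04 5.300e-03 1.681e-01] F [-2.36 -1.66 12.71] t 12.85
blade cols [430 245 372] [486 242 373] lean L/R [np.float64(0.053), np.float64(0.006)]
dial centre px [313.6 245.8] R 168.9 y,z mm 4.5 114.7
```

The foot held while the dial centre moved 4 mm for 7 mm of hand travel, so the gauge is rocking. Continuing, with the hand dropping along the arc.

Emit:
move_arm:
  commands:
    - [[0.02,-0.3,0,0],[0.03,-0.3,0,0],[0.03,-0.3,0,0],[0.03,-0.3,0,0],[0,0,0,0],[0,0,0,0]]

```text
clock: 13.5
tool_pos: [0.5398, -0.1848, 0.199]
orientation: [120.2, 89.7, -39.0]
force: [-2.7, -1.6, 12.3]
opening: 0.0137
```

```bash
python3 - <<'E'
from h import *
meas('rock2')
E
```

```text
blade mid y at foot mm 0.845985407933843 lean 0.09818081260694304 width 0.03302099272397603
dial yz ((7.380153179168701, 130.55726623535156), 70.7903060913086)
tool rel pin (stud axes) [1.00e-04 1.74e-02 1.67e-01] F [-2.66 -1.59 12.34] t 13.5
blade cols [430 259 349] [486 250 375] lean L/R [np.float64(0.159), np.float64(-0.136)]
dial centre px [335.6 246.2] R 168.9 y,z mm 11.9 114.6
```

Emit:
move_arm:
  commands:
    - [[0.03,-0.3,0,0],[0.04,-0.3,0,0],[0.04,-0.3,0,0],[0.05,-0.3,0,0],[0.05,-0.3,0,0],[0.05,-0.3,0,0],[0,0,0,0],[0,0,0,0]]

```text
clock: 14.35
tool_pos: [0.5332, -0.1676, 0.1959]
orientation: [123.1, 89.8, -36.2]
force: [-3.4, -0.2, 12.7]
opening: 0.014
```

```bash
python3 - <<'E'
from h import *
meas('rock3')
E
```

```text
blade mid y at foot mm 2.2108949437398837 lean 0.19224835695352716 width 0.03495085018210601
dial yz ((21.21111297607422, 120.30387878417969), 63.3393669128418)
tool rel pin (stud axes) [0.     0.0359 0.1639] F [-3.41 -0.15 12.74] t 14.35
blade cols [430 271 399] [486 260 389] lean L/R [np.float64(0.208), np.float64(0.172)]
dial centre px [369.7 249.5] R 168.7 y,z mm 23.2 113.5
```

View pics/rock3_r.png

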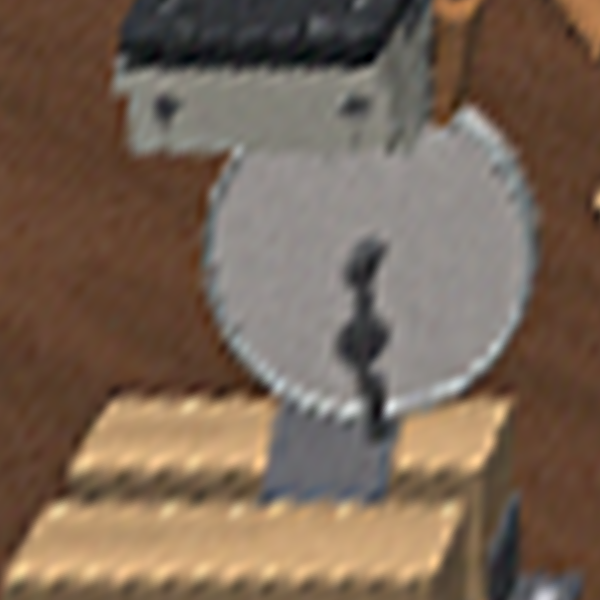

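The pointer hangs plumb: bob at (361,340), which fits column 362 allowing for its standoff. The clip, mid (373,405), is still a little to the right, about 0.03 rad. One small move more.

Emit:
move_arm:
  commands:
    - [[0.03,-0.2,0,0],[0.04,-0.2,0,0],[0.03,-0.15,0,0],[0,0,0,0],[0,0,0,0],[0,0,0,0],[0,0,0,0],[0,0,0,0]]

```text
clock: 15.2
tool_pos: [0.5311, -0.1625, 0.1947]
orientation: [123.3, 89.8, -35.9]
force: [-2.8, 0.8, 10.2]
opening: 0.0139
```

Emit:
move_arm:
  commands:
    - [[0,0,0,0],[0,0,0,0],[0,0,0,0],[0,0,0,0],[0,0,0,0],[0,0,0,0],[0,0,0,0],[0,0,0,0]]

```text
clock: 16.0
tool_pos: [0.5312, -0.1625, 0.1947]
orientation: [123.3, 89.8, -35.9]
force: [-3.1, -1.2, 10.9]
opening: 0.0137
```

Emit:
move_arm:
  commands:
    - [[0,0,0,0],[0,0,0,0],[0,0,0,0],[0,0,0,0],[0,0,0,0],[0,0,0,0],[0,0,0,0],[0,0,0,0]]

```text
clock: 16.8
tool_pos: [0.5311, -0.1625, 0.1947]
orientation: [123.2, 89.8, -36.0]
force: [-3.0, 0.3, 10.7]
opening: 0.0138
```

```bash
python3 - <<'E'
from h import *
meas('rock4')
# average 8 shots for a clean final view
im=np.mean([snapshot('scene')[0].astype(float) for _ in range(8)],0).astype(np.uint8)
r=rect(im,'pics/fin_r.png')
for f,(cx,cy) in(('onpin_r',(302,245)),('rock3_r',(369.7,249.5)),('fin_r',(None,None))):
    g=cv2.imread(f'pics/{f}.png',0)
    k=(g<75).astype(np.uint8);k[:225]=0;k[445:]=0;k[:,:250]=0;k[:,450:]=0
    n,l,s,c=cv2.connectedComponentsWithStats(k)
    print(f,[(s[i].tolist(),c[i].round(1).tolist()) for i in range(1,n) if s[i,4]>60])
    for a,b in((320,350),(398,412),(412,430)):
        w=k[a:b];print(a,b,w.sum(),np.argwhere(w)[:,1].mean().round(1) if w.sum() else None)
E
```

```text
blade mid y at foot mm -2.445684275221458 lean 0.3104888072348414 width 0.03457965610829605
dial yz ((26.1756591796875, 112.19979858398438), 57.285614013671875)
tool rel pin (stud axes) [-0.      0.0414  0.1627] F [-3.    0.27 10.69] t 16.8
blade cols [430 278 402] [486 263 392] lean L/R [np.float64(0.277), np.float64(0.182)]
dial centre px [380.1 252.2] R 168.5 y,z mm 26.7 112.6
onpin_r [([271, 242, 48, 145, 3172], [294.5, 313.6]), ([391, 326, 59, 69, 1855], [429.7, 371.2]), ([325, 363, 28, 69, 996], [336.7, 398.1])]
320 350 1520 317.0
398 412 164 338.0
412 430 344 339.2
rock3_r [([339, 249, 56, 193, 4157], [366.6, 345.3]), ([250, 375, 19, 23, 294], [257.5, 388.1])]
320 350 1168 363.0
398 412 195 375.5
412 430 370 378.2
fin_r [([349, 247, 49, 197, 4097], [375.4, 343.8]), ([250, 365, 27, 32, 437], [260.2, 385.9])]
320 350 1192 373.9
398 412 175 372.7
412 430 260 379.8
```

View pics/fin_r.png

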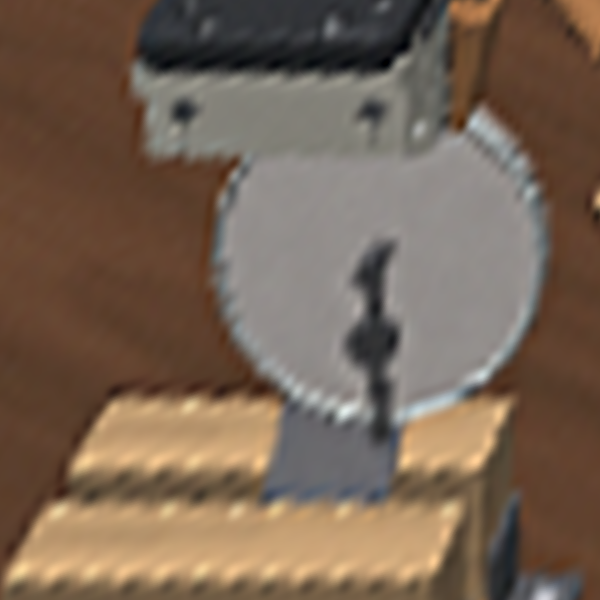

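The clip (377,407) now sits in line below the bob (374,342). Direct reading gives about 0 residual; the upright clip angle (0.246) minus the tilt from hand and dial travel (0.23) gives about 0.015. I'll make a 2 mm nudge to split the difference, let it settle, and check.

Emit:
move_arm:
  commands:
    - [[0.025,-0.1,0,0],[0.025,-0.1,0,0],[0,0,0,0],[0,0,0,0],[0,0,0,0],[0,0,0,0],[0,0,0,0],[0,0,0,0]]

```text
clock: 18.05
tool_pos: [0.5305, -0.1606, 0.1942]
orientation: [123.2, 89.8, -36.0]
force: [-2.8, -0.8, 11.2]
opening: 0.0138
```

Emit:
move_arm:
  commands:
    - [[0,0,0,0],[0,0,0,0],[0,0,0,0],[0,0,0,0],[0,0,0,0],[0,0,0,0],[0,0,0,0],[0,0,0,0]]

```text
clock: 18.85
tool_pos: [0.5305, -0.1606, 0.1942]
orientation: [123.9, 89.8, -35.3]
force: [-2.9, 1.1, 10.9]
opening: 0.0144
```

Emit:
move_arm:
  commands:
    - [[0,0,0,0],[0,0,0,0],[0,0,0,0],[0,0,0,0],[0,0,0,0],[0,0,0,0],[0,0,0,0],[0,0,0,0]]

```text
clock: 19.65
tool_pos: [0.5304, -0.1606, 0.1942]
orientation: [122.5, 89.8, -36.7]
force: [-2.0, -0.4, 10.7]
opening: 0.0138
```

```bash
python3 - <<'E'
from h import *
meas('rock5')
g=cv2.imread('pics/rock5_r.png',0)
for a,b in((325,345),(415,435)):
    k=g[a:b,330:400]<80;print(a,b,330+np.argwhere(k)[:,1].mean())
E
```

```text
blade mid y at foot mm 6.318060237130914 lean 0.14182329786503653 width 0.034482260578366536
dial yz ((27.5418701171875, 122.50955963134766), 65.12156677246094)
tool rel pin (stud axes) [-0.      0.0434  0.1622] F [-1.98 -0.39 10.73] t 19.65
blade cols [430 278 404] [486 263 390] lean L/R [np.float64(0.309), np.float64(0.237)]
dial centre px [382.8 252.1] R 169.1 y,z mm 27.6 112.6
325 345 377.18711276332095
415 435 381.4529262086514
```

```bash
python3 -c "
from h import *
print(close_job())"
```

```text
the job is handed in; nothing more can be done
None
```

I handed the job in at about 20 s of the 54 s, with the gauge still gripped on the pin and the pointer on the mark to within about 0.01–0.02 rad. No verdict was reported.

**What I did:** I took the larger white gauge out of the stand and lowered it upright into the groove. It rested on the pin for more than 0.4 s with about 10 N of contact. I then rocked it along the groove by moving the grip 45 mm towards the gauge's +y. The arm could not tilt the tool, so the gauge pivoted in the jaws while its foot stayed on the pin.

**Last checks:**
- **Tilt:** the dial's travel and the grip's travel both put the lean at about 0.235–0.24 rad.
- **Mark:** measured upright, the clip reads about 0.246 rad. The direct view puts it within about 0.01 rad of the pointer, after allowing for parallax (limit 0.07).
- **Press and grip:** the foot is pressed with about 13 N and the jaws hold the block at 13.8 mm; the pose was steady over the last 1.5 s.
- **Other things:** I touched nothing else on the bench that I know of, but took no final picture of the whole bench.

**What disagreed:** the depth-based blade fit was too noisy to use. Its lean scattered from 0.14 to 0.31 rad in the last readings, and its foot position moved by several millimetres. I relied on the rectified picture and the arm's own position instead. By those, the foot stayed within a few millimetres of the pin.

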